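Jack up the hand press and block it

TASK

The front of the green hand press has to come up so that its feet can be changed. Lay the red-handled pry bar over the fulcrum block with its flat tip under the press's front edge, lever the press up and trap the bar's handle under the arm of the hold-down hook so that the bar stays locked there. Then slide the pale wooden packing block end-first under the raised front edge, roughly square to it and nearly half its length in, leave it lying flat on the bench, and leave the other things on the bench where they are.

Things in the scene. Friction and masses are not known exactly. Their poses are not given: they have to be found in the camera images.
- press_mount: Fixed steel rear mount of the press. Its origin lies on the bench right below the middle of the press's front edge (at rest); +x runs horizontally in under the press, +y along the edge, z up. The edge spans y -110 to +110 mm. Rubber feet, 22 mm across, stand under the front corners at x = 18, y = +/-97. The rear hinge axis is at x = 190, z = 30.
- press (a joint): Tilt of the green cast-iron hand press (base 200 x 220 x 25 mm, about 4.5 kg) about its rear hinge, rad: 0 resting on its feet, growing as the front edge rises (0.1 is 19 mm of lift at the edge). It falls back by its own weight; raising it takes 20 to 30 N at the edge.
- lip (a point): Middle of the lower front edge of the press base, 30 mm above the bench at rest; the underside behind it is flat. The press's head, 100 mm wide (y -50 to +50 in the mount's frame) and 100 mm high, overhangs this edge by 45 mm to the outside (to x = -45), its underside 145 mm above the bench at rest: tools near the edge must lean away from it.
- fulcrum_top (a point): Top middle of the fixed fulcrum block, 40 mm above the bench: a 16 mm steel round bar 60 mm long (parallel to the block's y, near enough parallel to the press's front edge) on a dark wooden block 28 x 60 mm, standing 42 to 50 mm in front of the front edge.
- hook_tip (a point): Underside of the free end of the hook's level arm, 60 mm above the bench. The arm is 18 mm wide, 10 mm thick (top 70 mm up) and reaches 45 mm from the post's axis to this point, along the hook's +y. It is about 80 mm from the fulcrum, on the side away from the press. The bar's handle is pressed down beside this free end, then swung sideways in under the arm, towards the post.
- bar: Loose steel pry bar, 200 mm long, 0.38 kg, along its x axis: flat shaft 16 wide x 10 mm thick from x = -5 to the tip at x = +100, red handle 24 x 24 mm from x = -100 to -5. Origin at mid-length on the handle's underside; shaft and handle share one axis at z = 12 (z up as it lies).
- packer: Loose pale wooden packing block, 100 (x) x 45 (y) x 38 mm (z), origin at the centre of its underside. Too high to go under the press at rest, fits once the press is locked up. It needs about 45 mm of its length under the edge, beside the bar; there is room at y = +20 to +80 in the mount's frame (the bar comes in at about y = -45).
- jar: Bystander: amber jar, 56 mm across, 60 mm high. Origin at underside centre.
- tin: Bystander: tin, 64 mm across, 50 mm high. Origin at underside centre.
- mallet: Bystander: mallet, 200 mm long, lying along x.
- roller: Bystander: upright brass hand stamp, 48 mm across, 110 mm high. Origin at underside centre.
- cup: Bystander: blue cup, 70 mm across, 85 mm high. Origin at underside centre.
- anvil: Bystander: small dark steel block 90 x 60 x 35 mm. Origin at underside centre.
- fulcrum: The fixed fulcrum block (see fulcrum_top). Origin at its underside centre.
- hook: Fixed hold-down hook: dark steel post, 18 mm thick, on a 50 x 50 x 8 mm foot, with a level arm on top (see hook_tip). Origin under the post; the arm points to its +y.
Mind the look-alikes: they are no part of the job. What is shaped like the bar but black is not meant.

How it is judged (in metres and radians):
On the way, in this order (a step that is already met when the one before it is completed fails the run):
1. the press's front edge is levered up on the bar, which lies over the fulcrum and is trapped under the hook's arm (value of joint press above 0.075 rad and contact force between bar and hook above 1 N and contact force between bar and fulcrum above 3 N and x of bar in the frame of press_mount below 0 m), for 0.3 s.
2. the packing block is under the raised front edge (x of packer in the frame of press_mount between -0.022 and 0.1 m and y of packer in the frame of press_mount between -0.09 and 0.09 m and angle between the z axis of packer and the z axis of press_mount, either way round below 0.1 rad and angle between the x axis of packer and the x axis of press_mount, either way round below 0.35 rad and height (world z) of packer below 0.045 m), for 0.2 s.
At the end, for the whole second after the job is handed in: Press tilted up over 0.075 rad (14 mm at the edge), held by the bar on the fulcrum (over 3 N) and under the hook (over 1 N); packing block flat on the bench, at least 28 mm of its length under the edge, within 20 degrees of square to it; all at rest and released (all of step 1 and all of step 2 and linear speed of each of bar, packer below 0.02 m/s); the robot touches nothing.
It fails at once if a bystander is pushed more than 30 mm from its place (distance of any of jar, tin, mallet, roller, cup, anvil from where it was at the start of the episode above 0.03 m).
It fails at once if a standing bystander is tipped over (angle between any of jar, tin, roller, cup, anvil's own z axis and vertical above 0.5 rad).
It also fails if it takes over 56 s, if anything falls off the work surface, if the arm or the gripper's body presses on something with over 40 N, if the wrist force passes 120 N, or if a joint passes its speed limit or range.

ROBOT

A 6-joint arm with a two-finger parallel gripper is mounted at the origin on the work surface. World frame = base frame: x ahead of the robot, y to its left, z up, the work surface at z = 0. Lengths are in m, angles in degrees, forces in N, time in s.
With the tool pointing down it reaches from about 0.3 to 0.75 m from the base axis. Payload 8.5 kg.
Tool frame: the origin (TCP) lies midway between the tips of the shut fingers; the grasp point (between the pads) lies 19 mm behind it (env.tcp_to_grasp is the z of the grasp point in the tool frame, in m); z points along the fingers, y is the line along which they close (so a half turn about z gives the same grasp; the last joint's range is limited). The gripper opens to 85 mm and grips with 20 to 120 N. Pads are 22 mm wide; open, the fingers measure 114 mm over their backs; the gripper's body (76 mm by 85 mm) begins 54 mm behind the grasp point. The pads swing forward as they close: fully open they stand 13 mm farther back than shut.
Start: joints at [63.868, 21.807, 74.336, -0, 83.858, -12.336], TCP at [0.131, 0.534, 0.231] pointing down, gripper open.
Joint ranges: [-178.18, 178.18], [-50.72, 133.34], [12.68, 142.11], [-81.47, 261.47], [9.98, 163.14], [-165.26, 165.26]. Speed limits (degrees/s): [136.94, 136.94, 180, 180, 180, 180].

INTERFACE

Orientations are given as a 3x3 rotation matrix whose columns are the frame's x, y, z axes.
In Python, from rig import env, imaging, job, models gives the robot as it stands. The module is installed in compiled form; this text tells all that it offers.
- The arm moves only by the tool jog_arm, never from a script. Its argument "plan" is text: rows parted by semicolons, each of 7 numbers parted by spaces: the turn, a rotation vector about the tool's x, y, z in degrees, then the shift along the tool's x, y, z in cm, then the closure in counts, from 0 (fully open) to 255 (shut). In form: rx ry rz x y z claw; .... A call has 1 to 10 rows; each row shifts and turns the commanded pose from where the row before left it, along the tool's axes as they then stand; what a row does not reach is not made up. A row lasts 1/12 s, in which the tool goes at most 41.7 mm and 7.16 degrees, less where a joint would pass 70% of its speed; a pose out of reach is approached as far as the arm can. A call with a gripper value outside its range is refused whole. The fingers move at their own pace and stop on an object; "grip_force" is the grip in N (left out, the last holds). Time passes only in rows, so rows that do not move let the fingers close. It gives the time, the measured TCP pose, the force, the opening and the grip force at its end, in the units of the state.
- env.observe(): the state, without advancing time (a new reading comes with each control period).
- imaging.get_image(name): name is "side" or "top"; returns a dict with "pixels" (480x640x3 uint8, red, green, blue), "depth" (480x640 float32, m along the optical axis (not along the pixel's ray), 0 where there is no reading), "fov_y" (degrees; the focal length in pixels is half the picture's height over the tangent of half this angle, whatever the lens; pixels are square), "cx", "cy" (the principal point, pixels), "distortion" ([k1, k2, p1, p2, k3] as OpenCV has them; the pictures are not rectified), "world_from_camera" (4x4, takes a point from camera to world coordinates). Camera axes: x right, y down, z forward; pixel columns grow to the right and rows downward; lengths in m; the calibration is good to about 2 mm. A picture is of the moment at which its call begins.
- job.close_job(): hands the job in; it is judged then, once.
Trained networks look in the newest picture that a camera, given by its name, has taken for a name from the list of things; names that differ only in an ending like _2 or _b are one class to them, and where a whole thing is asked for, a point or a joint stands for the part that bears it (a point fixed in the world has none). Each returns a list of dicts, best first, with "confidence" (0 to 1); they miss things now and then, are a little off and sometimes report something else, mostly with a low value. They report only what shows in the picture. A call takes as long as a camera call. They do not tell look-alikes from the thing itself.
- models.outline_of(camera, query): "region" (480x640 bool, what is visible of it) and "bbox" ([centre column, centre row, width, height] in pixels, round what is visible of it).
- models.tip_of(camera, query): "at" ([column, row] in pixels: a listed point, or the origin of a listed thing).
The state is a dict: "time_s": time; "q": joint angles; "qvel": joint speeds; "joint_efforts": joint torques, N m; "position": TCP position; "tool_rot": TCP orientation; "ft_force": force on the tool from outside, world axes, zero at the start; "wrist_torque": the same for the moment, N m; "grip_width": finger opening in m; "gripper_force": force on a finger pad.
Only numpy, scipy, OpenCV 4.12 (cv2) and the standard library are available. Lean on these libraries where they do the work, as an engineer would, in place of code of your own. Each camera call takes 0.05 s, during which the arm holds its last target. There are 200 camera calls.

## Working session

There is one attempt and no reset: what is moved stays moved. The work goes in short steps, Python scripts to look and compute and a tool call to move; the robot and the scene stay as the last step left them, time stands still between calls to the robot, and variables do not carry over. Pictures are saved under pics/ and viewed, at most 10 in all, crops included, and the job is handed in when it is done.

Besides the shell and the picture viewer there is one more tool, called as name(argument=value, ...) on one line, values as JSON. jog_arm: Moves the arm, as the interface text tells. Its arguments: {"type":"object","properties":{"plan":{"type":"string"},"grip_force":{"type":"number"}},"required":["plan"]}

```bash
mkdir -p pics
cat > h.py <<'E'
import numpy as np, cv2
from rig import env, imaging, job, models
def K(im):
    f=240/np.tan(np.radians(im["fov_y"])/2)
    return np.array([[f,0,im["cx"]],[0,f,im["cy"]],[0,0,1.]])
def rays(im,uv):
    return cv2.undistortPoints(np.array(uv,float).reshape(-1,1,2),K(im),np.array(im["distortion"],float)).reshape(-1,2)
def pts(im,uv):  # world points by depth
    uv=np.array(uv,float).reshape(-1,2); r=rays(im,uv)
    d=im["depth"][uv[:,1].round().astype(int).clip(0,479),uv[:,0].round().astype(int).clip(0,639)]
    p=np.c_[r*d[:,None],d]; T=im["world_from_camera"]
    return (p@T[:3,:3].T+T[:3,3])[d>0]
def cloud(im,mask):
    v,u=np.nonzero(mask); return pts(im,np.c_[u,v])
def save(im,n): cv2.imwrite("pics/"+n,im["pixels"][:,:,::-1])
def rect(P): # xy min-area rect
    (c,s,a)=cv2.minAreaRect(P[:,:2].astype(np.float32)*1000); return np.round(c,1),np.round(s,1),round(a,1)
E
python3 - <<'E'
from h import *
for c in ("top","side"):
    im=imaging.get_image(c); save(im,c+"0.png"); print(c,np.round(im["world_from_camera"],3).tolist(),im["fov_y"])
    for n in ("press","fulcrum","hook","bar","packer","jar","tin","mallet","roller","cup","anvil"):
        for o in models.outline_of(c,n)[:2]:
            P=cloud(im,o["region"])
            if len(P)<20: continue
            z=np.percentile(P[:,2],[2,98]).round(3); Q=P[P[:,2]>0.008]
            print(n,round(o["confidence"],2),np.round(o["bbox"]),z,rect(Q) if len(Q)>5 else "")
    for n in ("lip","fulcrum_top","hook_tip"):
        for o in models.tip_of(c,n)[:2]: print(n,round(o["confidence"],2),np.round(o["at"]),pts(im,o["at"]).round(3))
print(env.observe(), env.tcp_to_grasp)
E
```

```text
top [[0.027, -0.996, 0.09, 0.483], [-1.0, -0.027, 0.011, -0.037], [-0.008, -0.09, -0.996, 1.067], [0.0, 0.0, 0.0, 1.0]] 52.71821555250867
press 0.64 [158. 268. 206. 121.] [0.052 0.346] (array([476.7, 302.3]), array([226.5, 448.4]), 15.8)
fulcrum 0.8 [263. 236.  13.  28.] [0.005 0.042] (array([573.9,  91.9]), array([60.3, 28.2]), 13.4)
hook 0.76 [293. 201.  25.  29.] [0.002 0.073] (array([645.4,  27.3]), array([67.6, 48.7]), 15.6)
bar 0.85 [418. 230.  86.  31.] [0.013 0.028] (array([ 597.6, -245.6]), array([199.4,  24.6]), 77.6)
bar 0.67 [482. 341.  76.  63.] [0.007 0.028] (array([ 353.5, -399.4]), array([201.6,  25.9]), 56.4)
packer 0.88 [337. 302.  50.  32.] [0.003 0.042] (array([435.7, -72.5]), array([45.5, 99.6]), 14.6)
jar 0.92 [414. 311.  27.  29.] [0.023 0.064] (array([ 422.9, -234.3]), array([49.5, 53.1]), 13.8)
tin 0.8 [300. 153.  34.  34.] [0.012 0.054] (array([757.9,  20.9]), array([61.5, 61.6]), 61.3)
mallet 0.83 [440. 161.  90.  42.] [0.003 0.029] (array([ 743.2, -293.8]), array([200.6,  89.7]), 89.5)
roller 0.61 [252. 148.  21.  30.] [0.006 0.109] (array([759.6, 124.2]),
[... 2270 characters left out ...]
+01, -1.23340963e+01]), 'qvel': array([-0.02943386, -0.11685086,  0.03909076,  0.01960534,  0.01066893,
        0.02874006]), 'joint_efforts': array([ 3.96081214e-05, -4.48325658e+01, -2.31463802e+01, -1.81631081e-04,
        5.72464451e-04, -2.91459337e-06]), 'position': array([0.13115375, 0.53411321, 0.23132939]), 'tool_rot': array([[-9.71142686e-01,  2.38499233e-01,  3.24831536e-06],
       [ 2.38499232e-01,  9.71142686e-01, -4.48854992e-06],
       [-4.22509342e-06, -3.58430171e-06, -1.00000000e+00]]), 'ft_force': array([ 0.62953931, -0.48157114,  0.44139087]), 'wrist_torque': array([ 0.01115121, -0.00393777, -0.01527057]), 'gripper_force': 0.0, 'grip_width': 0.08535146406093673} -0.0187
```

View pics/top0.png

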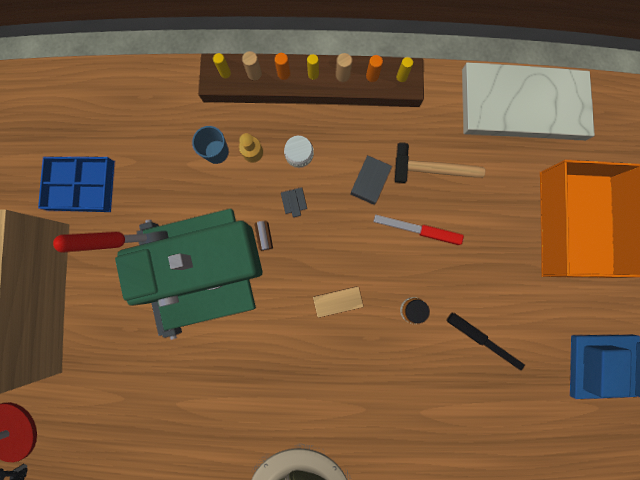

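View pics/side0.png

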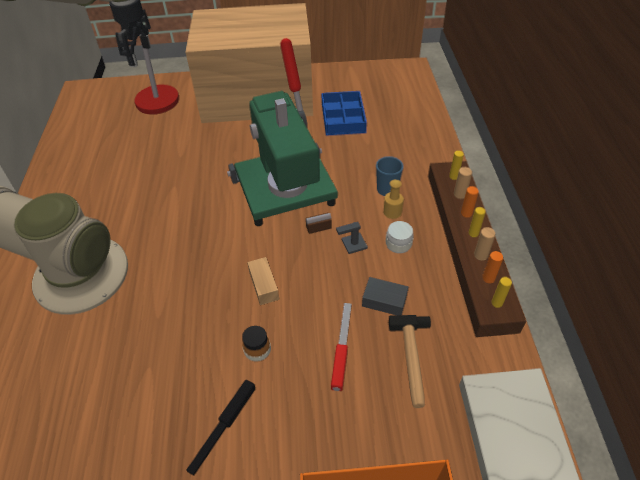

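Run:
```python
from h import *
im=imaging.get_image("top")
o=models.outline_of("top","press")[0]; P=cloud(im,o["region"])
for a,b in((0.035,0.075),(0.2,0.3)):
    Q=P[(P[:,2]>a)&(P[:,2]<b)]; 
    if len(Q)>10: print(a,b,len(Q),rect(Q))
for k,o in enumerate(models.outline_of("top","bar")[:2]):
    P=cloud(im,o["region"]);v,u=np.nonzero(o["region"])
    px=im["pixels"][o["region"]].astype(int); red=(px[:,0]>90)&(px[:,1]<70)
    Q=cloud(im,o["region"]&(im["pixels"][:,:,0]>90)&(im["pixels"][:,:,1]<70))
    print(k,red.mean(), Q.mean(0).round(3) if len(Q) else "", rect(Q) if len(Q)>5 else "",px.mean(0))
o=models.outline_of("top","hook")[0]; P=cloud(im,o["region"]); Q=P[(P[:,2]>0.055)]; print("arm",rect(Q))
F=P[(P[:,2]<0.02)&(P[:,2]>0.004)]; print("foot",rect(F),F[:,:2].min(0),F[:,:2].max(0))
im=imaging.get_image("side")
o=models.outline_of("side","press")[0]; P=cloud(im,o["region"]); Q=P[(P[:,2]>0.033)&(P[:,2]<0.052)]
print("side press low",len(Q),rect(Q)); 
o=models.outline_of("side","hook")[0]; P=cloud(im,o["region"]); Q=P[(P[:,2]>0.055)]; print("arm",rect(Q))
```

```text
0.035 0.075 3716 (array([479.7, 326.1]), array([237. , 421.7]), 9.6)
0.2 0.3 8665 (array([500.1, 204.3]), array([135.8, 253.4]), 8.0)
0 0.5457589285714286 [ 0.585 -0.296  0.023] (array([ 585.5, -299.5]), array([100.7,  24. ]), 77.4) [157.72433036  77.08035714  73.70089286]
1 0.00620347394540943 [ 0.362 -0.375  0.02 ]  [28.93176179 27.34119107 27.78039702]
arm (array([639. ,  25.6]), array([56. , 17.8]), 15.7)
foot (array([655.4,  30. ]), array([51.3, 49.6]), 15.6) [0.62558024 0.0014388 ] [0.68460308 0.05802027]
side press low 691 (array([471.4, 341.4]), array([235.9, 452. ]), 14.0)
arm (array([640. ,  23.7]), array([55.5, 21.9]), 14.2)
```

The top view shows the red-handled bar at (418,230), with the black look-alike at (482,341). The packer is at (337,302), the fulcrum at (263,236), the hook at (293,201) and the press at (185,265). The measured sizes and heights match the given ones. Next I'll pin down the press frame and plan the approach to the bar.

```bash
cat >> h.py <<'E'
from scipy.spatial.transform import Rotation as Ro
def rows(p0,R0,p1,R1,n,claw):
    """n rows, straight line + even turn, in tool axes; prints rounded rows"""
    R0=np.array(R0);p0=np.array(p0);p=p0.copy();R=R0.copy()
    w=Ro.from_matrix(R0.T@R1).as_rotvec()
    out=[]
    for k in range(1,n+1):
        Rt=R0@Ro.from_rotvec(w*k/n).as_matrix(); pt=p0+(np.array(p1)-p0)*k/n
        r=np.degrees(Ro.from_matrix(R.T@Rt).as_rotvec()).round(2); s=((R.T@(pt-p))*100).round(2)
        out.append(" ".join(f"{v:g}" for v in [*r+0.,*s+0.,claw]))
        p=p+R@s/100; R=R@Ro.from_rotvec(np.radians(r)).as_matrix()
    for i in range(0,n,10): print("; ".join(out[i:i+10]))
    return p,R
def tool(yaw,lean):
    """tool x along heading yaw (deg), z down, body leaning back by lean"""
    a=np.radians(yaw); x=np.array([np.cos(a),np.sin(a),0]); z=np.array([0,0,-1.]); y=np.cross(z,x)
    return np.c_[x,y,z]@Ro.from_euler('y',lean,degrees=True).as_matrix()
G=-env.tcp_to_grasp
E
python3 - <<'E'
from h import *
im=imaging.get_image("top"); m=models.outline_of("top","press")[0]["region"]
g=im["pixels"].astype(int); P=cloud(im,m&(g[:,:,1]>g[:,:,0]+15))
Q=P[(P[:,2]>0.045)&(P[:,2]<0.064)]
for a in np.arange(11,18,1.):
    t=np.radians(a); x=np.array([-np.sin(t),np.cos(t)]); y=np.array([-np.cos(t),-np.sin(t)])
    X=Q[:,:2]@x; Y=Q[:,:2]@y
    # front boundary vs y in bins, and side spread
    b=[X[(Y>v)&(Y<v+.01)].min() if ((Y>v)&(Y<v+.01)).sum()>3 else np.nan for v in np.arange(Y.min(),Y.max()-.01,.01)]
    b=np.array(b); print(a,"Y",Y.min().round(4),Y.max().round(4),"X0 bins",(b*1000).round(0))
s=env.observe(); p,R=s["position"],s["tool_rot"]
R1=tool(77.6,0); p1=np.array([0.582,-0.319,0.20])
p,R=rows(p,R,p1,R1,30,0)
print("-- descend")
d=np.array([.215,.977,0]); gp=np.array([0.598,-0.246,0])-0.075*d+[0,0,0.025]
R2=tool(77.6,22); p2=gp+R2[:,2]*G; print(p2)
pa=p2-R2[:,2]*0.08
p,R=rows(p,R,pa,R2,5,0); rows(p,R,p2,R2,5,0)
E
```

```text
11.0 Y -0.6442 -0.4148 X0 bins [36. 35. 34. 80. nan nan nan nan nan nan nan nan nan nan nan 24. 23. 22.
 22. 21. 20. 21.]
12.0 Y -0.6449 -0.4185 X0 bins [25. 24. 23. 78. nan nan nan nan nan nan nan nan nan nan nan 16. 15. 14.
 14. 14. 13. 13.]
13.0 Y -0.6455 -0.4218 X0 bins [13. 13. 12. 76. nan nan nan nan nan nan nan nan nan nan nan  7.  7.  6.
  6.  6.  5.  6.]
14.0 Y -0.6461 -0.425 X0 bins [  2.   2.   1. 102.  nan  nan  nan  nan  nan  nan  nan  nan  nan  nan
  nan  -1.  -2.  -2.  -2.  -2.  -3.  -2.]
15.0 Y -0.6468 -0.4278 X0 bins [ -9.  -9.  -9.  nan  nan  nan  nan  nan  nan  nan  nan  nan  nan  nan
  nan -10. -10. -10. -10. -10. -10.]
16.0 Y -0.6495 -0.4289 X0 bins [-20. -20. -20. -16.  nan  nan  nan  nan  nan  nan  nan  nan  nan  nan
  nan -19. -19. -18. -18. -18. -18. -18.]
17.0 Y -0.6523 -0.4286 X0 bins [-28. -31. -31. -31.  nan  nan  nan  nan  nan  nan  nan  nan  nan  nan
  nan   9. -27. -26. -27. -26. -26. -26.]
0 0 2.95 -2.14 -2.4 0.1 0; 0 0 2.96 -2.26 -2.29 0.11 0; 0 0 2.95 -2.37 -2.17 0.1 0; 0 0 2.95 -2.48 -2.05 0.11 0; 0 0 2.96 -2.59 -1.91 0.1 0; 0 0 2.95 -2.68 -1.78 0.
[... 218 characters left out ...]
-0.55 0.1 0; 0 0 2.95 -3.2 -0.4 0.11 0; 0 0 2.95 -3.2 -0.22 0.1 0; 0 0 2.96 -3.22 -0.06 0.11 0; 0 0 2.95 -3.21 0.1 0.1 0; 0 0 2.95 -3.21 0.27 0.1 0; 0 0 2.96 -3.19 0.43 0.11 0
0 0 2.95 -3.16 0.6 0.1 0; 0 0 2.96 -3.12 0.76 0.11 0; 0 0 2.95 -3.08 0.92 0.1 0; 0 0 2.95 -3.03 1.08 0.11 0; 0 0 2.96 -2.97 1.23 0.1 0; 0 0 2.95 -2.91 1.39 0.11 0; 0 0 2.95 -2.82 1.53 0.1 0; 0 0 2.96 -2.75 1.68 0.1 0; 0 0 2.95 -2.66 1.81 0.11 0; 0 0 2.95 -2.55 1.95 0.1 0
-- descend
[ 0.58337925 -0.31243327  0.00766166]
0 4.4 0 -0.47 0 2.36 0; 0 4.4 0 -0.64 0 2.33 0; 0 4.4 0 -0.82 0 2.26 0; 0 4.4 0 -1 0 2.19 0; 0 4.4 0 -1.16 -0.01 2.12 0
0 0 0 0 0 1.6 0; 0 0 0 0 0 1.6 0; 0 0 0 0 0 1.6 0; 0 0 0 0 0 1.6 0; 0 0 0 0 0 1.6 0
```

jog_arm(plan="0 0 3 -2.1 -2.4 0.1 0; 0 0 3 -2.3 -2.3 0.1 0; 0 0 3 -2.4 -2.2 0.1 0; 0 0 3 -2.5 -2.0 0.1 0; 0 0 3 -2.6 -1.9 0.1 0; 0 0 3 -2.7 -1.8 0.1 0; 0 0 3 -2.8 -1.6 0.1 0; 0 0 3 -2.8 -1.5 0.1 0; 0 0 3 -2.9 -1.3 0.1 0; 0 0 3 -3 -1.2 0.1 0")

```text
time_s: 2.78
position: [0.2818, 0.2483, 0.2215]
tool_rot: [[-0.72, 0.694, 0.001], [0.694, 0.72, 0.0], [-0.0, 0.001, -1.0]]
ft_force: [0.7, 0.2, -0.0]
grip_width: 0.0855
gripper_force: 0.0
```

jog_arm(plan="0 0 3 -3 -1 0.1 0; 0 0 3 -3.1 -0.9 0.1 0; 0 0 3 -3.1 -0.7 0.1 0; 0 0 3 -3.2 -0.5 0.1 0; 0 0 3 -3.2 -0.4 0.1 0; 0 0 3 -3.2 -0.2 0.1 0; 0 0 3 -3.2 0 0.1 0; 0 0 3 -3.2 0.1 0.1 0; 0 0 3 -3.2 0.3 0.1 0; 0 0 3 -3.2 0.4 0.1 0")

```text
time_s: 3.62
position: [0.4297, -0.0368, 0.2114]
tool_rot: [[-0.276, 0.961, 0.0], [0.961, 0.276, -0.0], [-0.0, 0.0, -1.0]]
ft_force: [0.6, 0.0, 0.4]
grip_width: 0.0854
gripper_force: 0.0
```

jog_arm(plan="0 0 3 -3.2 0.6 0.1 0; 0 0 3 -3.1 0.8 0.1 0; 0 0 3 -3.1 0.9 0.1 0; 0 0 3 -3 1.1 0.1 0; 0 0 3 -3 1.2 0.1 0; 0 0 3 -2.9 1.4 0.1 0; 0 0 3 -2.8 1.5 0.1 0; 0 0 3 -2.7 1.7 0.1 0; 0 0 3 -2.7 1.8 0.1 0; 0 0 2 -2.5 1.9 0.1 0")

```text
time_s: 4.45
position: [0.574, -0.3232, 0.2011]
tool_rot: [[0.224, 0.975, -0.0], [0.975, -0.224, 0.0], [0.0, -0.0, -1.0]]
ft_force: [0.8, 0.3, 0.6]
grip_width: 0.0852
gripper_force: 0.0
```

Run:
```python
from h import *
s=env.observe(); p,R=s["position"],s["tool_rot"]; print(s["time_s"],p.round(3),R.round(3).tolist(),s["q"].round(0))
im=imaging.get_image("side");o=models.outline_of("side","bar"); 
for k in o[:2]:
    P=cloud(im,k["region"]);print(rect(P[P[:,2]>.008]))
d=np.array([.215,.977,0]); gp=np.array([0.598,-0.246,0])-0.075*d+[0,0,0.025]
R2=tool(77.6,22); p2=gp+R2[:,2]*G
pa=p2-R2[:,2]*0.08
p,R=rows(p,R,pa,R2,5,0); rows(p,R,p2,R2,5,0)
```

```text
4.45 [ 0.574 -0.323  0.201] [[0.224, 0.975, -0.0], [0.975, -0.224, 0.0], [0.0, -0.0, -1.0]] [-40.  34.  58.  -0.  88. -27.]
(array([ 596. , -261.3]), array([174. ,  24.2]), 77.4)
(array([ 353.7, -402.1]), array([198. ,  26.5]), 55.2)
0.02 4.4 -0.11 -0.35 0.14 2.39 0; 0.02 4.4 -0.11 -0.53 0.14 2.35 0; 0.02 4.4 -0.11 -0.71 0.14 2.3 0; 0.02 4.4 -0.11 -0.88 0.14 2.25 0; 0.02 4.4 -0.11 -1.05 0.14 2.16 0
0 0 0 0 0 1.6 0; 0 0 0 0 0 1.6 0; 0 0 0 0 0 1.6 0; 0 0 0 0 0 1.6 0; 0 0 0 0 0 1.6 0
```

jog_arm(plan="0 4.4 -0.1 -0.4 0.1 2.4 0; 0 4.4 -0.1 -0.5 0.2 2.4 0; 0 4.4 -0.1 -0.7 0.1 2.3 0; 0 4.4 -0.1 -0.9 0.2 2.2 0; 0 4.4 -0.1 -1 0.1 2.2 0; 0 0 0 0 0 1.6 0; 0 0 0 0 0 1.6 0; 0 0 0 0 0 1.6 0; 0 0 0 0 0 1.6 0; 0 0 0 0 0 1.6 0", grip_force=110)

```text
time_s: 5.38
position: [0.5831, -0.31, 0.007]
tool_rot: [[0.197, 0.977, 0.081], [0.906, -0.213, 0.366], [0.375, 0.002, -0.927]]
ft_force: [-0.4, -0.5, -0.3]
grip_width: 0.0854
gripper_force: 0.0
```

jog_arm(plan="0 0 0 0 0 0 120; 0 0 0 0 0 0 255; 0 0 0 0 0 0 255; 0 0 0 0 0 0 255; 0 0 0 0 0 0 255; 0 0 0 0 0 0 255; 0 0 0 0 0 0 255; 0 0 0 0 0 0 255")

```text
time_s: 6.05
position: [0.5834, -0.3114, 0.009]
tool_rot: [[0.197, 0.977, 0.083], [0.907, -0.213, 0.364], [0.374, 0.003, -0.928]]
ft_force: [-1.5, -0.3, 5.3]
grip_width: 0.0213
gripper_force: 109.2
```

jog_arm(plan="0 0 0 -0.9 0 -2.3 255; 0 0 0 -0.9 0 -2.3 255; 0 0 0 -0.9 0 -2.3 255; 0 0 0 -0.9 0 -2.3 255; 0 0 0 -0.9 0 -2.3 255; 0 0 0 0 0 0 255; 0 0 0 0 0 0 255")

```text
time_s: 6.63
position: [0.5646, -0.3945, 0.0976]
tool_rot: [[0.198, 0.977, 0.082], [0.906, -0.215, 0.364], [0.373, 0.003, -0.928]]
ft_force: [0.2, 1.2, -4.1]
grip_width: 0.0214
gripper_force: 109.1
```

```bash
cat >> h.py <<'E'
def T_(R,p):
    T=np.eye(4);T[:3,:3]=R;T[:3,3]=p;return T
M=T_(Ro.from_euler('z',104.8,degrees=True).as_matrix(),[0.5214,0.129,0])
def barpose(s,x,z,th,y,yaw):
    """bar pose in world so that the axis point s (bar x) is at mount (x,y,z); th: tip down deg; yaw about mount z"""
    R=Ro.from_euler('ZY',[yaw,th],degrees=True).as_matrix()
    T=T_(R,np.array([x,y,z])-R@[s,0,0.012]); return M@T
def seebar(cam,tag=None):
    im=imaging.get_image(cam); 
    if tag: save(im,tag)
    best=None
    for o in models.outline_of(cam,"bar")[:4]:
        r=o["region"]; g=im["pixels"].astype(int); red=r&(g[:,:,0]>90)&(g[:,:,1]<70)
        if red.sum()>40 and (best is None or red.sum()>best[1].sum()): best=(r,red)
    return im,best
E
python3 - <<'E'
from h import *
s=env.observe(); p,R=s["position"],s["tool_rot"]; print(p.round(4),s["grip_width"])
# bar as lay at the grasp
Rg=np.array([[0.197,.977,.083],[.907,-.213,.364],[.374,.003,-.928]]);Tg=T_(Rg,[.5834,-.3114,.009])
Tb=T_(Ro.from_euler('z',77.5,degrees=True).as_matrix(),[.598,-.246,0]); TB=np.linalg.inv(Tg)@Tb; np.save("TB.npy",TB)
Tn=T_(R,p)@TB; print("pred",Tn.round(3).tolist())
for c in("side","top"):
    im,b=seebar(c,c+"1.png")
    if b is None: print(c,"none");continue
    P=cloud(im,b[0]); Q=(np.c_[P,np.ones(len(P))]@np.linalg.inv(Tn).T)[:,:3]
    Q=Q[(abs(Q[:,1])<.03)&(abs(Q[:,2])<.05)]
    for a in np.arange(-.1,.1,.02):
        k=(Q[:,0]>a)&(Q[:,0]<a+.02)
        if k.sum()>3: print(c,round(a+.01,2),k.sum(),np.median(Q[k],0).round(4),Q[k][:,2].max().round(3))
    print(Q[:,0].min(),Q[:,0].max())
E
```

```text
[ 0.5646 -0.3945  0.0976] 0.021357834709308722
pred [[0.217, -0.976, 0.001, 0.579], [0.976, 0.218, -0.0, -0.329], [-0.0, 0.0, 0.999, 0.089], [0.0, 0.0, 0.0, 1.0]]
side noneTraceback (most recent call last):
  File "<stdin>", line 15, in <module>
    return umr_minimum(a, axis, None, out, keepdims, initial, where)
ValueError: zero-size array to reduction operation minimum which has no identity
```

View pics/side1.png

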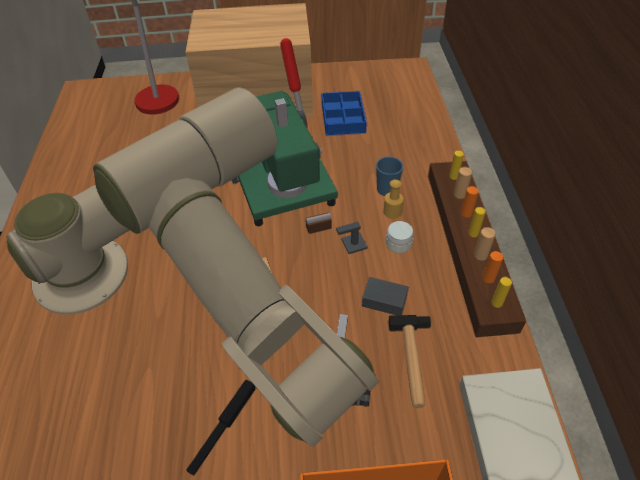

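The side view shows the bar in the gripper, with the shaft tip visible at (342,325) and the arm hiding the handle. I'll check the shaft against its predicted pose using depth alone.

```bash
cat >> h.py <<'E'
def inframe(cam,T,lo,hi,tag=None):
    im=imaging.get_image(cam)
    if tag: save(im,tag)
    P=cloud(im,im["depth"]>0); Q=(np.c_[P,np.ones(len(P))]@np.linalg.inv(T).T)[:,:3]
    return Q[np.all((Q>lo)&(Q<hi),1)]
def prof(Q,step=.02):
    for a in np.arange(-.1,.12,step):
        k=(Q[:,0]>a)&(Q[:,0]<a+step)
        if k.sum()>3: print(round(a+step/2,3),k.sum(),"y",np.percentile(Q[k][:,1],[3,50,97]).round(4),"z",np.percentile(Q[k][:,2],[5,50,95]).round(4))
    if len(Q): print("xmax",Q[:,0].max().round(4))
def now(): s=env.observe(); return T_(s["tool_rot"],s["position"])@np.load("TB.npy")
E
python3 - <<'E'
from h import *
Tn=now()
for c in("side","top"):
    print(c); prof(inframe(c,Tn,[-.1,-.03,-.04],[.13,.03,.04]))
# plan to the pre pose
iTB=np.linalg.inv(np.load("TB.npy")); s=env.observe();p,R=s["position"],s["tool_rot"]
c=np.array([-.049,.032]); th=28; n=np.array([np.sin(np.radians(th)),np.cos(np.radians(th))]); e=np.array([n[1],-n[0]])
A=c+.0148*n; S=A+e*((.018-A[0])/e[0]); print("tip at A",S)
for nm,off in(("pre",-.07*e+.03*n),("pre2",-.04*e+.0*n),("A",0*e)):
    q=S+off; T=barpose(.1,q[0],q[1],th,-.039,0)@iTB; print(nm,T.round(3).tolist())
    d=np.linalg.norm(T[:3,3]-p); w=np.degrees(Ro.from_matrix(R.T@T[:3,:3]).magnitude()); k=int(np.ceil(max(d/.028,w/3.5)))
    p,R=rows(p,R,T[:3,3],T[:3,:3],k,255)
E
```

```text
side
0.05 45 y [-0.0092 -0.0023  0.0062] z [0.0135 0.0165 0.0184]
0.07 77 y [-0.0089 -0.0011  0.006 ] z [0.0132 0.0161 0.0192]
0.09 70 y [-0.0088 -0.0016  0.0063] z [0.013  0.0159 0.0183]
xmax 0.1002
top
-0.09 82 y [-0.0113 -0.003   0.0062] z [0.0222 0.0248 0.0336]
-0.07 211 y [-0.0229 -0.0004  0.0246] z [0.0202 0.026  0.038 ]
-0.05 131 y [-0.0113  0.0012  0.0122] z [0.0154 0.0246 0.0269]
-0.03 127 y [-0.011   0.0021  0.012 ] z [0.0157 0.024  0.0271]
-0.01 132 y [-0.0107  0.0015  0.0118] z [0.0112 0.0226 0.0267]
0.01 83 y [-0.0078  0.0003  0.0078] z [0.0131 0.0173 0.0201]
0.03 82 y [-0.0077  0.0003  0.0076] z [0.0121 0.017  0.02  ]
0.05 85 y [-0.0073  0.0008  0.0077] z [0.0134 0.0168 0.0194]
0.07 85 y [-0.0076  0.0002  0.0079] z [0.0133 0.0169 0.02  ]
0.09 82 y [-0.0076  0.0008  0.0078] z [0.013  0.0168 0.0194]
0.11 11 y [-0.0059 -0.      0.0064] z [0.0079 0.0158 0.0197]
xmax 0.1018
tip at A [0.018     0.0131375]
pre [[-0.258, 0.966, 0.029, 0.605], [0.961, 0.26, -0.102, -0.034], [-0.106, 0.001, -0.995, 0.148], [0.0, 0.0, 0.0, 1.0]]
0.27 -1.97 -1.95 2.52 -0.27 0.62 255; 0.27 -1.97 -1.95 2.54 -0.18 0.54 255; 0.27 -1.97 -1.96 2.56 -0.09 0.44 255; 0.27 -1.96 -1.95 2.58 0.01 0.36 255; 0.27 -1.97 -1.95 2.59 0.09 0.27 255; 0.27 -1.97 -1.95 2.6 0.17 0.18 255; 0.27 -1.97 -1.95 2.59 0.27 0.09 255; 0.27 -1.97 -1.95 2.58 0.36 0.01 255; 0.27 -1.97 -1.96 2.56 0.44 -0.09 255; 0.27 -1.97 -1.95 2.55 0.53 -0.19 255
0.27 -1.97 -1.95 2.52 0.62 -0.26 255; 0.27 -1.96 -1.95 2.48 0.7 -0.36 255; 0.27 -1.97 -1.95 2.44 0.78 -0.45 255; 0.27 -1.97 -1.95 2.4 0.86 -0.53 255
pre2 [[-0.258, 0.966, 0.029, 0.601], [0.961, 0.26, -0.102, -0.022], [-0.106, 0.001, -0.995, 0.108], [0.0, 0.0, 0.0, 1.0]]
0 0 0 0.83 0 1.95 255; 0 0 0 0.84 0 1.95 255
A [[-0.258, 0.966, 0.029, 0.592], [0.961, 0.26, -0.102, 0.012], [-0.106, 0.001, -0.995, 0.089], [0.0, 0.0, 0.0, 1.0]]
0 0 0 1.85 0.01 0.75 255; 0 0 0 1.86 0 0.74 255
```

The shaft lies within about 1 mm of the prediction. I'll yaw the bar 8° so the fingers clear the hook arm on the way down, then move to the pre-pose.

```bash
cat > t.py <<'E'
from h import *
c=np.array([-.049,.032])
iTB=np.linalg.inv(np.load("TB.npy"))
def go(wps,spd=.028,claw=255,rot=3.5,cur=None):
    s=env.observe();p,R=(s["position"],s["tool_rot"]) if cur is None else cur
    for nm,T,k in wps:
        d=np.linalg.norm(T[:3,3]-p); w=np.degrees(Ro.from_matrix(R.T@T[:3,:3]).magnitude()); k=k or int(np.ceil(max(d/spd,w/rot)))
        print(nm,T[:3,3].round(3),k); p,R=rows(p,R,T[:3,3],T[:3,:3],k,claw)
    return p,R
def lev(th,gap,tipx,ytip,yaw,along=0,up=0):
    t=np.radians(th);n=np.array([np.sin(t),np.cos(t)]);e=np.array([n[1],-n[0]])
    A=c+(.013+gap)*n; S=A+e*((tipx-A[0])/e[0])+along*e+up*n
    yw=np.radians(yaw)
    return barpose(.1,S[0],S[1],th,ytip+np.sin(yw)*(S[0]-tipx),yaw)@iTB
E
python3 - <<'E'
from t import *
print(lev(28,.0018,.014,-.048,-8).round(3).tolist())
go([("pre",lev(28,.0018,.014,-.048,-8,-.07,.03),0),("pre2",lev(28,.0018,.014,-.048,-8,-.04),0),("A",lev(28,.0018,.014,-.048,-8),4)])
E
```

```text
[[-0.122, 0.992, 0.015, 0.582], [0.988, 0.123, -0.105, 0.007], [-0.106, 0.001, -0.995, 0.091], [0.0, 0.0, 0.0, 1.0]]
pre [ 0.588 -0.041  0.15 ] 13
0.2 -2.14 -1.49 2.64 -0.4 0.62 255; 0.21 -2.14 -1.48 2.67 -0.34 0.53 255; 0.2 -2.14 -1.49 2.7 -0.26 0.42 255; 0.21 -2.15 -1.49 2.72 -0.19 0.33 255; 0.2 -2.14 -1.48 2.73 -0.12 0.22 255; 0.2 -2.14 -1.49 2.74 -0.05 0.12 255; 0.21 -2.14 -1.49 2.74 0.02 0.02 255; 0.2 -2.14 -1.48 2.74 0.1 -0.08 255; 0.21 -2.14 -1.49 2.73 0.16 -0.19 255; 0.2 -2.14 -1.49 2.72 0.24 -0.28 255
0.2 -2.15 -1.48 2.69 0.3 -0.39 255; 0.21 -2.14 -1.49 2.68 0.37 -0.5 255; 0.2 -2.14 -1.49 2.64 0.44 -0.59 255
pre2 [ 0.586 -0.028  0.11 ] 2
0 0 0 0.84 0 1.95 255; 0 0 0 0.83 0 1.95 255
A [0.582 0.007 0.091] 4
0 0 0 0.94 0 0.37 255; 0 0 0 0.93 0 0.38 255; 0 0 0 0.94 0.01 0.37 255; 0 0 0 0.94 0 0.37 255
```

jog_arm(plan="0.2 -2.1 -1.5 2.6 -0.4 0.6 255; 0.2 -2.1 -1.5 2.7 -0.3 0.5 255; 0.2 -2.1 -1.5 2.7 -0.3 0.4 255; 0.2 -2.1 -1.5 2.7 -0.2 0.3 255; 0.2 -2.2 -1.5 2.7 -0.1 0.2 255; 0.2 -2.2 -1.5 2.7 0 0.1 255; 0.2 -2.2 -1.5 2.7 0 0 255; 0.2 -2.2 -1.5 2.7 0.1 -0.1 255; 0.2 -2.1 -1.5 2.7 0.2 -0.2 255; 0.2 -2.1 -1.5 2.7 0.2 -0.3 255")

```text
time_s: 7.77
position: [0.5821, -0.1238, 0.1403]
tool_rot: [[-0.049, 0.999, 0.018], [0.999, 0.049, 0.005], [0.005, 0.018, -1.0]]
ft_force: [1.1, 1.7, -3.0]
grip_width: 0.0217
gripper_force: 108.8
```

jog_arm(plan="0.2 -2.1 -1.5 2.7 0.3 -0.4 255; 0.2 -2.1 -1.5 2.7 0.4 -0.5 255; 0.2 -2.1 -1.5 2.7 0.4 -0.6 255; 0 0 0 0 0 0 255; 0 0 0 0 0 0 255")

```text
time_s: 8.18
position: [0.5869, -0.0413, 0.1529]
tool_rot: [[-0.127, 0.992, 0.017], [0.986, 0.128, -0.103], [-0.104, 0.004, -0.995]]
ft_force: [0.2, -0.4, -5.0]
grip_width: 0.0214
gripper_force: 109.0
```

Run:
```python
from t import *
s=env.observe(); print(s["time_s"],s["q"].round(0))
Tn=now(); print((np.linalg.inv(M)@Tn).round(3).tolist())
for c_ in("side","top"):
    print(c_); prof(inframe(c_,Tn,[-.1,-.03,0],[.13,.03,.04],c_+"2.png"))
# fulcrum and hook seen in mount frame
im=imaging.get_image("side")
for n_,z in (("fulcrum",.03),("hook",.055)):
    o=models.outline_of("side",n_)
    if o:
        P=cloud(im,o[0]["region"]);P=(np.c_[P,np.ones(len(P))]@np.linalg.inv(M).T)[:,:3];P=P[P[:,2]>z]
        print(n_,np.percentile(P,[3,50,97],axis=0).round(4).tolist())
go([("pre2",lev(28,.0018,.014,-.048,-8,-.04),0),("A",lev(28,.0018,.014,-.048,-8),4)])
```

```text
8.1833 [-13.  29.  76.  -6.  73. -19.]
[[0.875, 0.134, 0.464, -0.127], [-0.119, 0.991, -0.061, -0.027], [-0.468, -0.003, 0.883, 0.114], [0.0, 0.0, 0.0, 1.0]]
side
-0.09 219 y [-0.023   0.0009  0.0226] z [0.0046 0.0229 0.0374]
-0.07 63 y [-0.022  -0.0006  0.0237] z [0.0125 0.0229 0.033 ]
-0.05 24 y [-0.0111 -0.0027  0.0041] z [0.0219 0.023  0.0247]
-0.03 19 y [-0.0101 -0.0041  0.0025] z [0.0224 0.0234 0.0243]
-0.01 7 y [-0.0112 -0.0054 -0.0007] z [0.0214 0.0232 0.0242]
0.07 4 y [0.0055 0.007  0.0075] z [0.0121 0.015  0.0155]
0.09 10 y [0.0022 0.0065 0.0077] z [0.0097 0.0148 0.0159]
xmax 0.0991
top
0.01 12 y [0.0048 0.0069 0.0083] z [0.0121 0.0165 0.018 ]
0.03 40 y [-0.0016  0.0044  0.0082] z [0.0097 0.015  0.018 ]
0.05 4 y [0.0036 0.0057 0.0072] z [0.0129 0.0132 0.016 ]
xmax 0.0433
fulcrum [[-0.0627, -0.0305, 0.031], [-0.0563, -0.0222, 0.0359], [-0.0482, -0.0125, 0.0413]]
hook [[-0.141, -0.1118, 0.0578], [-0.1351, -0.0897, 0.069], [-0.1238, -0.0613, 0.0729]]
pre2 [ 0.586 -0.028  0.11 ] 2
0.06 -0.03 0 1.03 0.04 2.04 255; 0.06 -0.03 0.01 1.03 0.05 2.04 255
A [0.582 0.007 0.091] 4
0 0 0 0.94 0 0.37 255; 0 0 0 0.93 0 0.38 255; 0 0 0 0.94 0.01 0.37 255; 0 0 0 0.93 0 0.37 255
```

View pics/side2.png

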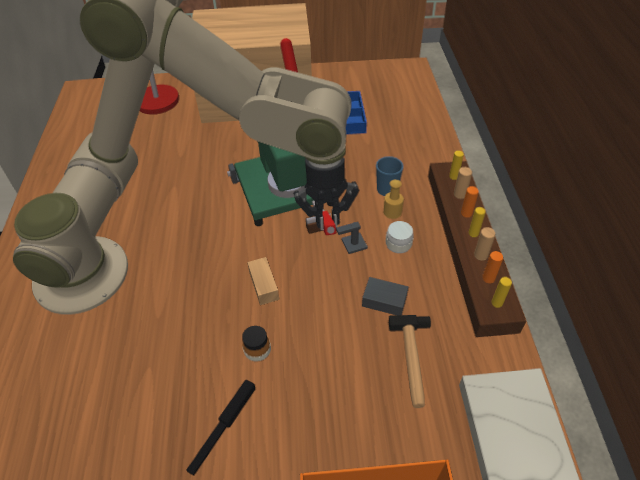

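The view shows the bar over the fulcrum, tip down, with the handle at (325,222) just left of the hook arm at (347,230). I'll go in under the edge.

jog_arm(plan="0 0 0 1 0 2 255; 0 0 0 1 0.1 2 255; 0 0 0 0.9 0 0.4 255; 0 0 0 0.9 0 0.4 255; 0 0 0 1 0 0.4 255; 0 0 0 1 0 0.4 255; 0 0 0 0 0 0 255; 0 0 0 0 0 0 255")

```text
time_s: 9.1
position: [0.582, 0.0085, 0.0914]
tool_rot: [[-0.125, 0.992, 0.017], [0.987, 0.126, -0.104], [-0.105, 0.004, -0.994]]
ft_force: [0.5, -0.4, -4.2]
grip_width: 0.0216
gripper_force: 108.9
```

Run:
```python
from t import *
s=env.observe(); print(s["time_s"],s["ft_force"],s["wrist_torque"])
Tn=now(); Tm=np.linalg.inv(M)@Tn; print(Tm.round(3).tolist(), "tip",(Tm@[.1,0,.012,1]).round(4))
for c_ in("side",):
    print(c_); prof(inframe(c_,Tn,[-.1,-.03,0],[.13,.03,.04]))
im=imaging.get_image("side"); cv2.imwrite("pics/c3.png",cv2.resize(im["pixels"][150:270,230:390,::-1],None,fx=4,fy=4,interpolation=cv2.INTER_CUBIC))
```

```text
9.1 [ 0.46634193 -0.35611994 -4.19433781] [-0.00395441  0.00028031  0.01400704]
[[0.874, 0.136, 0.464, -0.078], [-0.121, 0.991, -0.061, -0.035], [-0.469, -0.003, 0.883, 0.052], [0.0, 0.0, 0.0, 1.0]] tip [ 0.0154 -0.0483  0.0157  1.    ]
side
-0.09 196 y [-0.0224  0.0026  0.0218] z [0.0051 0.0226 0.0373]
-0.07 60 y [-0.0234 -0.0008  0.0236] z [0.0106 0.0225 0.0318]
-0.05 21 y [-0.0107 -0.0025  0.0051] z [0.0221 0.0231 0.0239]
-0.03 19 y [-0.01  -0.003  0.003] z [0.0221 0.0234 0.0243]
-0.01 6 y [-0.0109 -0.0055 -0.    ] z [0.0216 0.0227 0.0235]
0.01 4 y [-0.0079 -0.006  -0.0036] z [0.0157 0.0162 0.0166]
0.03 13 y [-0.0254 -0.0194  0.0226] z [0.0005 0.0022 0.0097]
0.07 36 y [0.0073 0.0165 0.0238] z [0.0131 0.0275 0.0367]
0.09 5 y [0.0056 0.0073 0.0076] z [0.0076 0.0149 0.019 ]
0.11 7 y [-0.0191  0.01    0.0147] z [0.0007 0.0034 0.0041]
xmax 0.1191
```

View pics/c3.png

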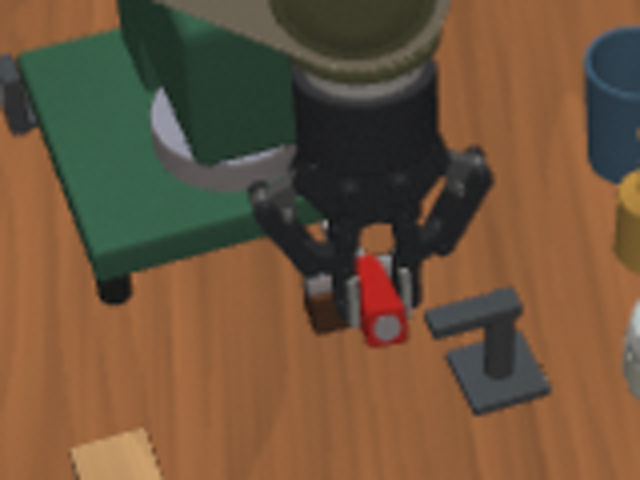

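The crop shows the handle at (385,320) with about 10 mm free to the hook arm's end, and no contact force yet. I'll lever down around the fulcrum now.

```bash
cat >> t.py <<'E'
def arc(th,L=.066,y=-.048,yaw=-8,gap=0):
    t=np.radians(th); return lev(th,gap,c[0]+(.013+gap)*np.sin(t)+L*np.cos(t),y,yaw)
E
python3 - <<'E'
from t import *
go([(str(t),arc(t),3) for t in (20,12,5,-2)])
E
```

```text
20 [0.582 0.001 0.076] 3
0.06 2.66 0.04 -0.16 -0.04 0.54 255; 0.05 2.67 0.05 -0.18 -0.04 0.54 255; 0.06 2.66 0.04 -0.2 -0.04 0.52 255
12 [ 0.582 -0.004  0.063] 3
-0.01 2.67 0.01 -0.19 0 0.43 255; -0.01 2.66 0 -0.21 -0.01 0.43 255; -0.01 2.67 0.01 -0.23 0 0.41 255
5 [ 0.583 -0.007  0.051] 3
-0.01 2.33 0 -0.17 0 0.38 255; -0.01 2.34 0.01 -0.18 0 0.37 255; -0.01 2.33 0 -0.2 0 0.36 255
-2 [ 0.583 -0.008  0.038] 3
-0.01 2.33 0 -0.17 0 0.38 255; -0.01 2.34 0.01 -0.18 0.01 0.37 255; -0.01 2.33 0 -0.2 0 0.36 255
```

jog_arm(plan="0 2.7 0 -0.2 0 0.5 255; 0 2.7 0 -0.2 0 0.5 255; 0 2.7 0 -0.2 0 0.5 255; 0 2.7 0 -0.2 0 0.4 255; 0 2.7 0 -0.2 0 0.4 255; 0 2.7 0 -0.2 0 0.4 255; 0 0 0 0 0 0 255", grip_force=120)

```text
time_s: 9.78
position: [0.5835, -0.0043, 0.0636]
tool_rot: [[-0.122, 0.992, -0.019], [0.976, 0.123, 0.18], [0.181, 0.004, -0.984]]
ft_force: [-2.3, 4.7, -2.2]
grip_width: 0.0211
gripper_force: 120.7
```

Run:
```python
from t import *
s=env.observe(); print(s["time_s"],s["ft_force"],s["wrist_torque"])
Tn=now(); Tm=np.linalg.inv(M)@Tn; print("tip",(Tm@[.1,0,.012,1]).round(4),"th",np.degrees(np.arcsin(-Tm[2,0])))
prof(inframe("side",Tn,[-.1,-.03,0],[0,.03,.04]))
go([(str(t),arc(t),3) for t in (5,-2)])
```

```text
9.7833 [-2.28821544  4.7169508  -2.17981866] [ 0.35468264 -0.03289442 -0.04044668]
tip [ 0.0178 -0.0488  0.0331  1.    ] th 11.544623672099148
-0.09 168 y [-0.0208  0.0018  0.0207] z [0.0064 0.0226 0.0351]
-0.07 58 y [-0.0114 -0.0008  0.0231] z [0.0135 0.0236 0.0304]
-0.05 28 y [-0.0119 -0.0061 -0.0004] z [0.0207 0.0228 0.0252]
xmax -0.036
5 [ 0.583 -0.007  0.051] 3
0.01 2.22 0.03 -0.16 -0.04 0.42 255; 0.01 2.22 0.04 -0.19 -0.03 0.41 255; 0.01 2.22 0.03 -0.19 -0.04 0.41 255
-2 [ 0.583 -0.008  0.038] 3
-0.01 2.33 0 -0.17 0 0.38 255; -0.01 2.34 0.01 -0.18 0.01 0.37 255; -0.01 2.33 0 -0.2 0 0.36 255
```

jog_arm(plan="0 2.2 0 -0.2 0 0.4 255; 0 2.2 0 -0.2 0 0.4 255; 0 2.2 0 -0.2 0 0.4 255; 0 2.3 0 -0.2 0 0.4 255; 0 2.3 0 -0.2 0 0.4 255; 0 2.3 0 -0.2 0 0.4 255; 0 0 0 0 0 0 255; 0 0 0 0 0 0 255")

```text
time_s: 10.5
position: [0.5842, -0.0079, 0.0389]
tool_rot: [[-0.116, 0.992, -0.046], [0.907, 0.125, 0.402], [0.405, 0.004, -0.915]]
ft_force: [-1.9, 7.5, 6.3]
grip_width: 0.0212
gripper_force: 121.5
```

```bash
cat >> t.py <<'E'
def presslift(cam="side"):
    im=imaging.get_image(cam); o=models.outline_of(cam,"press")
    if not o: print("no press"); return
    P=cloud(im,o[0]["region"]);P=(np.c_[P,np.ones(len(P))]@np.linalg.inv(M).T)[:,:3]
    for a in (.0,.02,.04,.06,.08,.1):
        k=(P[:,1]>.065)&(P[:,1]<.105)&(P[:,0]>a)&(P[:,0]<a+.02)&(P[:,2]<.1)
        if k.sum()>3: print("press",round(a+.01,2),k.sum(),np.median(P[k],0).round(4))
E
python3 - <<'E'
from t import *
s=env.observe(); print(s["time_s"],s["ft_force"],s["wrist_torque"])
Tn=now(); Tm=np.linalg.inv(M)@Tn; print("tip",(Tm@[.1,0,.012,1]).round(4),"th",np.degrees(np.arcsin(-Tm[2,0])),"hook pt",(Tm@[-.05,0,.024,1]).round(4))
prof(inframe("side",Tn,[-.1,-.03,0],[0,.03,.04],"side4.png")); presslift()
E
```

```text
10.5 [-1.85436208  7.53273801  6.32252828] [1.20289972 0.35614544 0.0439336 ]
tip [ 0.0168 -0.0485  0.0474  1.    ] th -1.9127238775461977 hook pt [-0.1321 -0.0281  0.0544  1.    ]
-0.09 114 y [-0.0121  0.0026  0.0198] z [0.006  0.0222 0.0286]
-0.07 5 y [-0.0026  0.011   0.0191] z [0.0041 0.0161 0.0229]
xmax -0.0778
press 0.01 123 [0.006  0.0965 0.0578]
press 0.03 30 [0.0306 0.0977 0.0745]
press 0.05 51 [0.051  0.0928 0.0721]
press 0.07 50 [0.0709 0.093  0.0691]
press 0.09 43 [0.0891 0.0981 0.067 ]
press 0.11 22 [0.109  0.0996 0.0651]
```

View pics/side4.png

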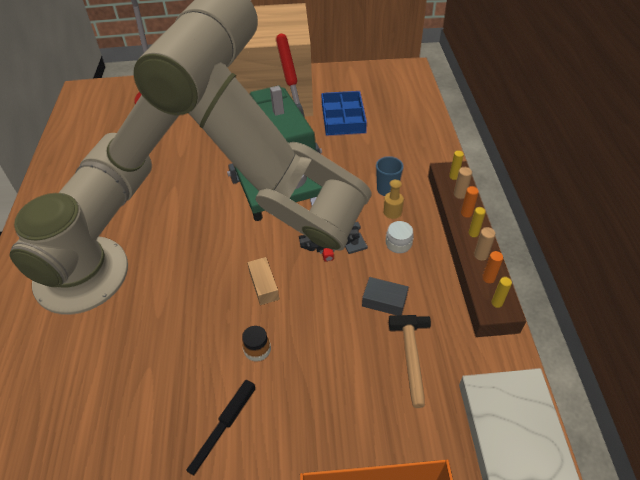

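The press is up by about 0.11 rad and the handle top is about 54 mm high beside the hook. I'll swing the bar sideways under the arm, drawing it out 4 mm for finger clearance.

Run:
```python
from t import *
go([("swing",arc(-2.2,.062,-.052,5),10)])
```

```text
swing [ 0.625 -0.003  0.038] 10
0.53 0.04 -1.17 0 0.41 0.01 255; 0.53 0.04 -1.16 -0.02 0.41 0.01 255; 0.52 0.04 -1.17 -0.02 0.41 0.01 255; 0.53 0.04 -1.16 -0.03 0.41 0 255; 0.53 0.04 -1.17 -0.03 0.4 0 255; 0.53 0.03 -1.16 -0.05 0.41 0 255; 0.52 0.04 -1.17 -0.05 0.41 -0.01 255; 0.53 0.04 -1.16 -0.07 0.4 -0.02 255; 0.53 0.04 -1.17 -0.07 0.4 -0.01 255; 0.53 0.04 -1.16 -0.08 0.4 -0.02 255
```

jog_arm(plan="0.5 0 -1.2 -0.1 0.4 0 255; 0.5 0 -1.2 -0.1 0.4 0 255; 0.5 0 -1.2 -0.1 0.4 0 255; 0.5 0 -1.2 -0.1 0.4 0 255; 0.5 0 -1.2 0 0.4 0 255; 0 0 0 0 0 0 255")

```text
time_s: 11.15
position: [0.6031, -0.0065, 0.0376]
tool_rot: [[-0.222, 0.97, -0.095], [0.886, 0.242, 0.395], [0.406, 0.004, -0.914]]
ft_force: [-8.2, 10.7, 8.5]
grip_width: 0.0206
gripper_force: 121.6
```

Run:
```python
from t import *
s=env.observe(); print(s["time_s"],s["ft_force"],s["wrist_torque"])
Tn=now(); Tm=np.linalg.inv(M)@Tn; print("tip",(Tm@[.1,0,.012,1]).round(4),"th",np.degrees(np.arcsin(-Tm[2,0])),"hook pt",(Tm@[-.05,0,.024,1]).round(4))
presslift()
go([("swing",arc(-2.2,.062,-.052,5),5)])
```

```text
11.15 [-8.19407114 10.69432467  8.49919809] [2.06392413 1.33285111 1.35880095]
tip [ 0.0148 -0.0473  0.0465  1.    ] th -2.012270853271841 hook pt [-0.1354 -0.0448  0.0532  1.    ]
press 0.01 229 [0.0052 0.0894 0.0691]
press 0.03 89 [0.0295 0.0857 0.0747]
press 0.05 85 [0.0498 0.0833 0.0719]
press 0.07 85 [0.0706 0.0858 0.0698]
press 0.09 77 [0.0895 0.0858 0.0676]
press 0.11 71 [0.11   0.0844 0.0653]
swing [ 0.625 -0.003  0.038] 5
0.5 0.04 -1.1 -0.03 0.44 -0.01 255; 0.5 0.04 -1.11 -0.03 0.45 -0.02 255; 0.51 0.04 -1.1 -0.04 0.44 -0.03 255; 0.5 0.04 -1.1 -0.05 0.44 -0.02 255; 0.5 0.04 -1.11 -0.06 0.44 -0.03 255
```

jog_arm(plan="0.5 0 -1.1 0 0.4 0 255; 0.5 0 -1.1 0 0.4 0 255; 0.5 0 -1.1 0 0.5 0 255; 0.5 0 -1.1 -0.1 0.5 0 255; 0.5 0 -1.1 -0.1 0.5 0 255; 0 0 0 0 0 0 255")

```text
time_s: 11.75
position: [0.6239, -0.0022, 0.0366]
tool_rot: [[-0.315, 0.939, -0.142], [0.858, 0.345, 0.381], [0.407, -0.002, -0.913]]
ft_force: [-17.0, 7.8, 10.6]
grip_width: 0.021
gripper_force: 122.7
```

Run:
```python
from t import *
s=env.observe(); print(s["time_s"],s["ft_force"],s["wrist_torque"])
Tn=now(); Tm=np.linalg.inv(M)@Tn; print("tip",(Tm@[.1,0,.012,1]).round(4),"th",np.degrees(np.arcsin(-Tm[2,0])),"hook pt",(Tm@[-.05,0,.024,1]).round(4))
presslift()
im=imaging.get_image("side"); cv2.imwrite("pics/c5.png",cv2.resize(im["pixels"][170:270,270:400,::-1],None,fx=5,fy=5,interpolation=cv2.INTER_CUBIC))
print("up"); s=T_(env.observe()["tool_rot"],env.observe()["position"]); s[2,3]+=.006; go([("up",s,4)])
```

```text
11.75 [-17.02691992   7.81862786  10.56601892] [1.76197673 2.62913919 2.78975887]
tip [ 0.0131 -0.0505  0.0456  1.    ] th -2.05996270664452 hook pt [-0.1366 -0.0643  0.0522  1.    ]
press 0.01 245 [0.0057 0.0892 0.0685]
press 0.03 79 [0.0296 0.0869 0.0748]
press 0.05 83 [0.0493 0.0846 0.0725]
press 0.07 77 [0.0699 0.0845 0.0699]
press 0.09 78 [0.0896 0.0852 0.0675]
press 0.11 75 [0.1112 0.0856 0.0646]
up
up [ 0.624 -0.002  0.043] 4
0 0 0 0.06 0 -0.14 255; 0 0 0 0.06 0 -0.13 255; 0 0 0 0.06 0 -0.14 255; 0 0 0 0.06 0 -0.14 255
```

View pics/c5.png

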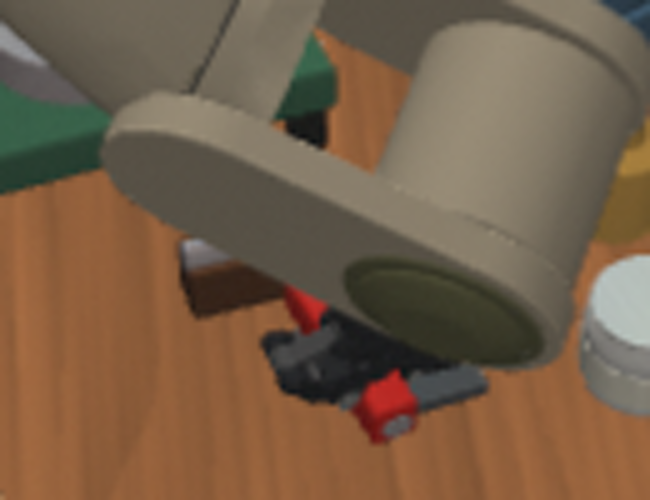

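jog_arm(plan="0 -0.8 0 0.1 0 -0.2 255; 0 -0.8 0 0 0 -0.1 255; 0 -0.8 0 0.1 0 -0.2 255; 0 -0.8 0 0.1 0 -0.2 255; 0 0 0 0 0 0 255")

```text
time_s: 12.32
position: [0.6242, -0.0031, 0.0445]
tool_rot: [[-0.321, 0.939, -0.121], [0.88, 0.343, 0.33], [0.351, -0.001, -0.936]]
ft_force: [-13.4, 2.9, 5.0]
grip_width: 0.0209
gripper_force: 122.3
```

Run:
```python
from t import *
s=env.observe(); print(s["time_s"],s["ft_force"],s["wrist_torque"],s["position"])
Tn=now(); Tm=np.linalg.inv(M)@Tn; print("tip",(Tm@[.1,0,.012,1]).round(4),"th",np.degrees(np.arcsin(-Tm[2,0])),"hook pt",(Tm@[-.05,0,.024,1]).round(4))
presslift()
```

```text
12.3167 [-13.40899175   2.8926942    5.00491415] [0.59137575 2.24861079 2.3188599 ] [ 0.62421797 -0.00313885  0.04448271]
tip [ 0.0123 -0.0509  0.0434  1.    ] th 1.3899951233066046 hook pt [-0.1367 -0.0643  0.0591  1.    ]
press 0.01 230 [0.0057 0.0896 0.0656]
press 0.03 87 [0.03   0.0853 0.0708]
press 0.05 87 [0.0502 0.085  0.0688]
press 0.07 81 [0.0707 0.0862 0.0669]
press 0.09 78 [0.0889 0.0845 0.0649]
press 0.11 78 [0.1086 0.0846 0.0634]
```

jog_arm(plan="0 0 0 0 0 0 130; 0 0 0 0 0 0 130; 0 0 0 0 0 0 130; 0 0 0 0 0 0 130; 0 0 0 0 0 0 130")

```text
time_s: 12.83
position: [0.6274, -0.0046, 0.0433]
tool_rot: [[-0.317, 0.942, -0.113], [0.882, 0.337, 0.329], [0.348, 0.005, -0.937]]
ft_force: [0.3, 0.1, -0.2]
grip_width: 0.0421
gripper_force: 0.0
```

Run:
```python
from t import *
s=env.observe(); print(s["time_s"],s["ft_force"],s["grip_width"],s["position"])
presslift()
```

```text
12.8333 [ 0.27184245  0.06111722 -0.21023089] 0.04205727305734776 [ 0.62742822 -0.00458481  0.04332503]
press 0.01 212 [0.005 0.089 0.065]
press 0.03 94 [0.0294 0.0854 0.0705]
press 0.05 96 [0.0493 0.0835 0.0682]
press 0.07 79 [0.0701 0.0852 0.0665]
press 0.09 79 [0.0897 0.0849 0.0643]
press 0.11 75 [0.1099 0.0871 0.0625]
```

The bar is locked: the gripper touches nothing and the press slope stays at about 0.1 rad. Next I'll back out and fetch the packer.

jog_arm(plan="0 0 0 0 0 -1 130; 0 0 0 0 0 -1.5 130; 0 0 0 0 0 -2 130; 0 0 0 0 0 -2.5 100; 0 0 0 0 0 -2.5 0; 0 0 0 0 0 -2.5 0; 0 0 0 0 0 -2 0; 0 0 0 0 0 -1 0; 0 0 0 0 0 0 0")

```text
time_s: 13.68
position: [0.6449, -0.0546, 0.1861]
tool_rot: [[-0.318, 0.942, -0.109], [0.883, 0.336, 0.328], [0.346, 0.008, -0.938]]
ft_force: [0.1, -0.3, 0.5]
grip_width: 0.085
gripper_force: 0.0
```

```bash
cat >> t.py <<'E'
mx=M[:3,0]
def pk(x,y,z,lean,yaw=104.8):
    """tool pose with the grasp point at mount (x,y,z)"""
    R=tool(yaw,lean); g=(M@[x,y,z,1])[:3]; return T_(R,g+R[:,2]*G)
E
python3 - <<'E'
from t import *
for c_ in ("top","side"):
    im=imaging.get_image(c_); 
    if c_=="side": save(im,"side6.png")
    for o in models.outline_of(c_,"packer")[:1]:
        P=cloud(im,o["region"]);P=(np.c_[P,np.ones(len(P))]@np.linalg.inv(M).T)[:,:3];P=P[P[:,2]>.03]
        print(c_,o["confidence"],rect(P),np.percentile(P[:,2],[5,50,95]))
presslift()
g=(-.174-.035,.1347)
go([("above",pk(g[0]-.03,g[1],.12,25),0),("down",pk(g[0],g[1],.026,25),5)],claw=0)
E
```

```text
top 0.42 (array([-129.8,  -86.3]), array([56.1, 25.4]), 79.4) [0.06117498 0.07003538 0.07312713]
side 0.59 (array([-174.7,  133.5]), array([ 45.3, 103.2]), 89.5) [0.03395692 0.03759444 0.04091828]
press 0.01 208 [0.0059 0.0899 0.0666]
press 0.03 88 [0.0304 0.0852 0.0701]
press 0.05 79 [0.049  0.0856 0.0681]
press 0.07 88 [0.0687 0.0846 0.0668]
press 0.09 75 [0.0901 0.085  0.0643]
press 0.11 81 [0.1096 0.0852 0.063 ]
above [ 0.45  -0.129  0.103] 8
-0.22 0.56 0.58 -0.41 -2.6 0.9 0; -0.22 0.56 0.57 -0.45 -2.6 0.88 0; -0.22 0.57 0.58 -0.49 -2.59 0.87 0; -0.22 0.56 0.57 -0.52 -2.6 0.86 0; -0.22 0.56 0.58 -0.55 -2.59 0.84 0; -0.22 0.56 0.57 -0.59 -2.59 0.82 0; -0.22 0.57 0.58 -0.62 -2.59 0.81 0; -0.22 0.56 0.57 -0.65 -2.58 0.79 0
down [ 0.443 -0.1    0.009] 5
0 0 0 -0.25 0 1.96 0; 0 0 0 -0.25 0 1.95 0; 0 0 0 -0.25 0 1.96 0; 0 0 0 -0.25 0 1.96 0; 0 0 0 -0.26 0 1.96 0
```

View pics/side6.png

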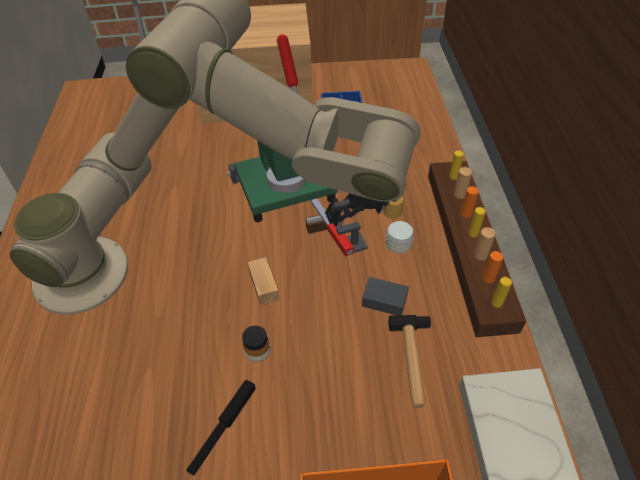

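The view shows the bar locked over the fulcrum from (318,203) to (348,247), with its handle under the hook arm at (352,235). The packer is free at (263,280). Next is the packer grasp.

jog_arm(plan="-0.2 0.6 0.6 -0.4 -2.6 0.9 0; -0.2 0.6 0.6 -0.4 -2.6 0.9 0; -0.2 0.6 0.6 -0.5 -2.6 0.9 0; -0.2 0.6 0.6 -0.5 -2.6 0.9 0; -0.2 0.5 0.6 -0.6 -2.6 0.8 0; -0.2 0.5 0.6 -0.6 -2.6 0.8 0; -0.2 0.5 0.5 -0.6 -2.6 0.8 0; -0.2 0.6 0.5 -0.7 -2.6 0.8 0; 0 0 0 0 0 0 0")

```text
time_s: 14.73
position: [0.4462, -0.1296, 0.1021]
tool_rot: [[-0.228, 0.967, -0.112], [0.876, 0.254, 0.41], [0.425, -0.005, -0.905]]
ft_force: [0.1, -0.2, -0.5]
grip_width: 0.0855
gripper_force: 0.0
```

Run:
```python
from t import *
s=env.observe(); print(s["position"],s["q"].round(0))
go([("down",pk(-.209,.1337,.026,25),6)],claw=0)
```

```text
[ 0.44622759 -0.12962784  0.10211132] [-39.  29.  90.  14.  82. -59.]
down [ 0.444 -0.1    0.009] 6
-0.04 -0.03 -0.04 -0.21 0.09 1.61 0; -0.03 -0.03 -0.03 -0.21 0.09 1.62 0; -0.04 -0.03 -0.04 -0.21 0.09 1.61 0; -0.03 -0.03 -0.03 -0.21 0.09 1.62 0; -0.04 -0.03 -0.04 -0.21 0.08 1.61 0; -0.03 -0.03 -0.03 -0.2 0.09 1.62 0
```

jog_arm(plan="0 0 0 -0.2 0.1 1.6 0; 0 0 0 -0.2 0.1 1.6 0; 0 0 0 -0.2 0.1 1.6 0; 0 0 0 -0.2 0.1 1.6 0; 0 0 0 -0.2 0.1 1.6 0; -0.2 -0.2 -0.2 -0.2 0 1.6 0; 0 0 0 0 0 0 0", grip_force=50)

```text
time_s: 15.32
position: [0.4461, -0.0978, 0.0098]
tool_rot: [[-0.235, 0.966, -0.108], [0.876, 0.259, 0.407], [0.422, 0.001, -0.907]]
ft_force: [-0.6, -0.1, 0.0]
grip_width: 0.0854
gripper_force: 0.0
```

jog_arm(plan="0 0 0 0 0 0 255; 0 0 0 0 0 0 255; 0 0 0 0 0 0 255; 0 0 0 0 0 0 255; 0 0 0 0 0 0 255; 0 0 0 0 0 0 255")

```text
time_s: 15.82
position: [0.4477, -0.1001, 0.0127]
tool_rot: [[-0.236, 0.966, -0.103], [0.878, 0.258, 0.404], [0.417, 0.005, -0.909]]
ft_force: [-0.6, -2.0, 5.6]
grip_width: 0.0442
gripper_force: 51.2
```

Run:
```python
from t import *
im=imaging.get_image("side")
for o in models.outline_of("side","packer")[:1]:
    P=cloud(im,o["region"]);P=(np.c_[P,np.ones(len(P))]@np.linalg.inv(M).T)[:,:3];P=P[P[:,2]>.03];print(rect(P),P[:,0].max())
s=env.observe();T0=T_(s["tool_rot"],s["position"]); print(s["grip_width"], Ro.from_matrix(tool(104.8,25).T@T0[:3,:3]).as_rotvec(degrees=True))
def off(dx,dy,dz): 
    T=T0.copy(); T[:3,3]+=M[:3,:3]@[dx,dy,dz]; return T
# packer now about (-.174,.1337) -> align at y .05 x -.13, then in to x -.004
go([("lift",off(0,0,.010),2),("side",off(.05,-.0837,.010),6),("low",off(.09,-.0837,.0025),3),("in",off(.17,-.0837,.0025),7)])
```

```text
0.0442299426506657 [-0.2242886  -0.37277158 -0.24788163]
lift [ 0.448 -0.1    0.023] 2
0 0 0 0.21 0 -0.45 255; 0 0 0 0.21 0.01 -0.46 255
side [ 0.516 -0.03   0.023] 6
0 0 0 0.75 1.4 0.35 255; 0 0 0 0.75 1.39 0.36 255; 0 0 0 0.75 1.4 0.35 255; 0 0 0 0.75 1.39 0.35 255; 0 0 0 0.75 1.4 0.35 255; 0 0 0 0.76 1.4 0.36 255
low [0.506 0.008 0.015] 3
0 0 0 1.11 0 0.78 255; 0 0 0 1.1 0 0.78 255; 0 0 0 1.11 0 0.79 255
in [0.485 0.086 0.015] 7
0 0 0 1.04 0 0.48 255; 0 0 0 1.04 0.01 0.47 255; 0 0 0 1.04 0 0.48 255; 0 0 0 1.04 0 0.47 255; 0 0 0 1.03 0 0.48 255; 0 0 0 1.04 0.01 0.47 255; 0 0 0 1.04 0 0.48 255
```

jog_arm(plan="0 0 0 0.2 0 -0.4 255; 0 0 0 0.2 0 -0.5 255; 0 0 0 0.7 1.4 0.3 255; 0 0 0 0.7 1.4 0.3 255; 0 0 0 0.7 1.4 0.4 255; 0 0 0 0.8 1.4 0.4 255; 0 0 0 0.8 1.4 0.4 255; 0 0 0 0.8 1.4 0.4 255; 0 0 0 0 0 0 255")

```text
time_s: 16.67
position: [0.5167, -0.028, 0.0213]
tool_rot: [[-0.238, 0.966, -0.104], [0.877, 0.26, 0.405], [0.418, 0.005, -0.909]]
ft_force: [-0.4, -0.4, -1.4]
grip_width: 0.0445
gripper_force: 51.1
```

jog_arm(plan="0 0 0 1.1 0 0.7 255; 0 0 0 1.1 0 0.7 255; 0 0 0 1.1 0 0.7 255; 0 0 0 0 0 0 255")

```text
time_s: 17.0
position: [0.5034, 0.0104, 0.0153]
tool_rot: [[-0.236, 0.966, -0.108], [0.876, 0.259, 0.406], [0.42, 0.002, -0.907]]
ft_force: [0.0, 0.5, -1.3]
grip_width: 0.0445
gripper_force: 51.1
```

Run:
```python
from t import *
s=env.observe();T=T_(s["tool_rot"],s["position"]); print(s["time_s"],s["ft_force"])
d=T[:3,3]-np.array([.4477,-.1001,.0127]); m=M[:3,:3].T@d; print("packer moved",m.round(4),"now",(m+[-.174,.1337,0]).round(4),"lean",Ro.from_matrix(tool(104.8,25).T@T[:3,:3]).as_rotvec(degrees=True))
im=imaging.get_image("side"); save(im,"side7.png")
for c_ in("side","top"):
  im=imaging.get_image(c_)
  for o in models.outline_of(c_,"packer")[:1]:
    P=cloud(im,o["region"]);P=(np.c_[P,np.ones(len(P))]@np.linalg.inv(M).T)[:,:3];P=P[P[:,2]>.03];print(c_,o["confidence"],rect(P) if len(P)>5 else "",np.percentile(P,[3,50,97],axis=0).round(3).tolist() if len(P) else "")
presslift()
T2=T.copy();T2[:3,3]+=M[:3,:3]@[-.004-(m[0]-.174),.05-(m[1]+.1337),.002-m[2]]; go([("in",T2,8)])
```

```text
17.0 [ 0.00979447  0.53250508 -1.34443245]
packer moved [ 0.0926 -0.0821  0.0026] now [-0.0814  0.0516  0.0026] lean [ 0.01449775 -0.15744016 -0.25100316]
side 0.62 (array([-197.8,   67.6]), array([ 21.2, 139.8]), 80.7) [[-0.264, 0.048, 0.031], [-0.132, 0.06, 0.035], [-0.129, 0.074, 0.195]]
top 0.93 (array([-80.4,  48.1]), array([97., 45.]), 2.5) [[-0.12, 0.027, 0.038], [-0.076, 0.046, 0.041], [-0.036, 0.069, 0.045]]
press 0.01 36 [0.01   0.0714 0.0712]
press 0.03 21 [0.0262 0.0698 0.0699]
in [0.485 0.086 0.015] 8
0.02 0.02 -0.01 0.91 0 0.43 255; 0.03 0.02 0 0.92 0.01 0.43 255; 0.02 0.01 -0.01 0.91 0.01 0.43 255; 0.02 0.02 -0.01 0.92 0 0.44 255; 0.02 0.02 0 0.91 0.01 0.43 255; 0.03 0.02 -0.01 0.91 0 0.43 255; 0.02 0.01 0 0.92 0.01 0.43 255; 0.02 0.02 -0.01 0.91 0.01 0.44 255
```

View pics/side7.png

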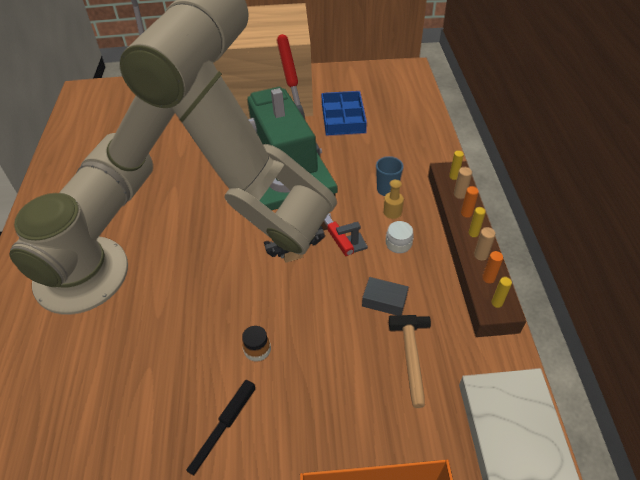

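The view shows the packer held square in front of the edge at about (290,258), with the bar still locked at (340,235). I'll slide it in slightly lower.

jog_arm(plan="0 0 0 0.8 0 0.6 255; 0 0 0 0.9 0 0.4 255; 0 0 0 0.9 0 0.4 255; 0 0 0 0.9 0 0.4 255; 0 0 0 0.9 0 0.4 255; 0 0 0 0 0 0 255")

```text
time_s: 17.85
position: [0.4917, 0.0575, 0.014]
tool_rot: [[-0.237, 0.966, -0.106], [0.876, 0.26, 0.405], [0.419, 0.003, -0.908]]
ft_force: [0.3, 0.4, -1.1]
grip_width: 0.0445
gripper_force: 51.1
```

jog_arm(plan="0 0 0 0.9 0 0.5 255; 0 0 0 0.9 0 0.5 255; 0 0 0 0.9 0 0.5 255; 0 0 0 0 0 0 255")

```text
time_s: 18.18
position: [0.4858, 0.0864, 0.0128]
tool_rot: [[-0.237, 0.966, -0.101], [0.877, 0.258, 0.405], [0.417, 0.007, -0.909]]
ft_force: [3.0, 2.7, 8.9]
grip_width: 0.0443
gripper_force: 51.9
```

Run:
```python
from t import *
s=env.observe();T=T_(s["tool_rot"],s["position"]); print(s["time_s"],s["ft_force"])
d=T[:3,3]-np.array([.4477,-.1001,.0127]); m=M[:3,:3].T@d; print("now",(m+[-.174,.1337,0]).round(4))
for c_ in("top",):
  im=imaging.get_image(c_); save(im,"top8.png")
  for o in models.outline_of(c_,"packer")[:1]:
    P=cloud(im,o["region"]);P=(np.c_[P,np.ones(len(P))]@np.linalg.inv(M).T)[:,:3];P=P[P[:,2]>.03];print(c_,o["confidence"],rect(P) if len(P)>5 else "",np.percentile(P,[3,50,97],axis=0).round(3).tolist() if len(P) else "")
```

```text
18.1833 [2.98491844 2.74970086 8.94131323]
now [-0.0035  0.0493  0.0001]
top 0.49 (array([-25.7,  46.3]), array([59.5, 45.3]), 0.8) [[-0.05, 0.025, 0.035], [-0.015, 0.047, 0.039], [0.003, 0.067, 0.289]]
```

jog_arm(plan="0 0 0 0 0 0 70; 0 0 0 0 0 0 70; 0 0 0 0 0 0 70; 0 0 0 0 0 0 70; 0 0 0 0 0 -1 70; 0 0 0 0 0 -2 70; 0 0 0 0 0 -3 70; 0 0 0 0 0 -3 70; 0 0 0 0 0 -3 70; 0 0 0 0 0 -3 70")

```text
time_s: 19.12
position: [0.5003, 0.0235, 0.1498]
tool_rot: [[-0.235, 0.966, -0.104], [0.878, 0.257, 0.404], [0.418, 0.004, -0.909]]
ft_force: [0.7, 0.6, -0.5]
grip_width: 0.062
gripper_force: 0.0
```

Run:
```python
from t import *
s=env.observe(); print(s["time_s"],s["ft_force"],s["position"],s["grip_width"])
for c_ in("top","side"):
  im=imaging.get_image(c_); save(im,c_+"9.png")
  for o in models.outline_of(c_,"packer")[:1]:
    P=cloud(im,o["region"]);P=(np.c_[P,np.ones(len(P))]@np.linalg.inv(M).T)[:,:3];P=P[(P[:,2]>.03)&(P[:,2]<.05)];print(c_,o["confidence"],rect(P) if len(P)>5 else "",np.percentile(P,[3,50,97],axis=0).round(3).tolist() if len(P) else "")
presslift()
im2=cv2.imread("pics/side9.png")[130:280,220:400]; cv2.imwrite("pics/c9.png",cv2.resize(im2,None,fx=4,fy=4,interpolation=cv2.INTER_CUBIC))
```

```text
19.1167 [ 0.71216197  0.60115499 -0.53104506] [0.500279   0.02351339 0.14976582] 0.06203150487534606
top 0.89 (array([-24.2,  45.8]), array([55.7, 44.3]), 1.5) [[-0.051, 0.026, 0.034], [-0.029, 0.049, 0.038], [-0.0, 0.067, 0.042]]
side 0.74 (array([-22.5,  46.3]), array([69. , 44.1]), 2.3) [[-0.054, 0.026, 0.031], [-0.027, 0.045, 0.037], [0.007, 0.068, 0.042]]
press 0.01 115 [0.0064 0.0965 0.0394]
press 0.03 33 [0.0303 0.097  0.0703]
press 0.05 49 [0.0529 0.0937 0.0683]
press 0.07 79 [0.0696 0.0859 0.066 ]
press 0.09 59 [0.0899 0.0908 0.0644]
press 0.11 29 [0.1099 0.0972 0.0625]
```

View pics/c9.png

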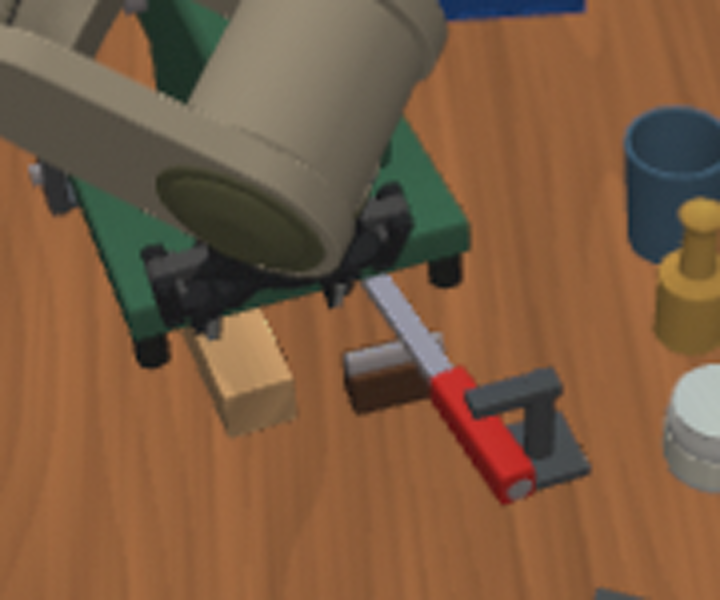

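The crop shows the packer flat and square under the raised edge at (245,370), with the bar trapped under the hook arm at (510,390) and the gripper clear. The packer's rear end is at x ≈ -53 mm, so about 47 mm of it is under the edge. I'm handing in the job.

```bash
python3 -c "
from rig import job
print(job.close_job())"
```

```text
the job is handed in; nothing more can be done
None
```

The job is handed in, with no verdict returned: the press is levered up about 0.1 rad with the bar locked under the hook, the packer lies flat and square about 47 mm under the edge, and no other item on the bench was moved.

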